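# Unlatch the juicer and draw out its pusher

## Task

The juicing is done and the pusher has to go to the washing-up. Push the juicer's latch lever round by its thumb paddle, away from the spout side, until it clicks over to open; then draw the pusher straight up out of the feed chute by its knob and stand it upright, on its foot, on the oven tray, in the free space between the white spatula and the measuring cup, and let go. Leave the latch open, and do not shift the juicer, the tray, the beaker under the spout or the spatula and the cup on the tray.

Things in the scene. Friction and masses are not known exactly. Their poses are not given: they have to be found in the camera images.
- juicer: compact white juicer, 140 (x) x 200 (y) x 181 mm high without its latch, 3 kg, standing loose. Origin: centre of its underside, z up. Spout towards its -x. Its -y half carries a clear round bowl (138 mm across, lid top 131 mm up) with the clear feed chute; its +y half a white round tower (58 mm across) with the black latch lever on top, turning about an upright pivot at (0, 50 mm).
- chute_rim (a point): centre of the feed chute's mouth, 175 mm above the island, at (0, -50 mm) of the juicer. The chute is an upright tube, bore 51 mm, outside 60 mm, 44 mm tall above the lid; its bore runs on through the lid (53 mm in all) and opens into the bowl.
- pusher: grey round pusher, 139 mm long, 0.08 to 0.17 kg. Origin: centre of its flat foot (40 mm across), z along it to the knob. Stem 45 mm thick up to 85 mm; collar 68 mm across from 85 to 91 mm, which sits on the chute's rim at the start; above it the knob to grip, 31 mm thick, 91 to 139 mm (33 mm at its ends). It must rise 85 mm to leave the chute; 3 mm play all round in the bore.
- latch (a joint): angle of the latch lever (rad), growing clockwise seen from above. 0 = latched: its tongue (16 mm wide, tip 80 mm from the pivot, along the juicer's -y) lies 2 mm above the pusher's collar and holds it down. 1.2 = open, at the stop, tongue aside on the spout side. A sprung detent has its hump at 0.6: before it the lever springs back, beyond it it snaps open by itself; about 4 N at the paddle.
- paddle (a point): centre of the upright thumb paddle at the lever's other end, 45 mm from the pivot (towards the juicer's +y when latched), 200 mm above the island. Plate 30 mm along the lever, 11 mm thick, top 214 mm and lever's flat top beside it 189 mm above the island. Pushed towards the juicer's +x, away from the spout side, it opens the latch, moving on a 45 mm circle about the pivot.
- oven_tray: dark oven tray, 236 (x) by 301 (y) by 20 mm, lying loose on the island. Origin: centre of its underside. Its flat floor, 4 mm above the underside, is free between the rims for |x| < 99 and |y| < 132 mm. The spatula lies at one end of its y and the measuring cup at the other (either way round); between them some 90 mm of floor is free.
- white_spoon: white kitchen spatula lying on the tray, 150 (x) by 30 (y) by 15 mm, its blade at its +x and a 16 mm wide handle at its -x; origin under the middle of its length. To be left alone.
- measure_cup: measuring cup with a flat handle on the tray, 60 (x) by 115 (y) by 38 mm, the handle along its -y; origin under the middle of its whole length, handle included; the bowl (60 mm) is at its +y. To be left alone.
- black_beaker: black beaker, 69 mm across, 60 mm high, standing under the juicer's spout; origin at the centre of its underside. To be left alone.

How it is judged:
By the outcome, as a careful person would: the job done as asked, in the order asked, and still so for the second after the job is handed in, with the robot touching nothing.
It also fails if it takes over 62 s, if anything falls off the work surface, if the arm or the gripper's body presses on something with over 40 N, if the wrist force passes 120 N, or if a joint passes its speed limit or range.

## Robot

A 7-joint arm with a two-finger parallel gripper is mounted at the origin on a cart in front of the work surface, level with it; the furniture and walls round the work are solid. World frame = base frame: x ahead of the robot, y to its left, z up, the work surface at z = 0. Lengths are in m, angles in rad, forces in N, time in s.
With the tool pointing down it reaches from about 0.425 to 0.875 m from the base axis. Payload 4.7 kg.
Tool frame: the origin (TCP) lies midway between the tips of the shut fingers; the grasp point (between the pads) lies 19 mm behind it; z points along the fingers, y is the line along which they close (so a half turn about z gives the same grasp; the last joint's range is limited). The gripper opens to 87 mm and grips with 3 to 60 N. Pads are 19 mm wide; open, the fingers measure 117 mm over their backs; the gripper's body (75 mm by 190 mm) begins 51 mm behind the grasp point.
Start: joints at [1.174, 0.321, -0.07, 1.45, 0.023, 1.371, -0.057], TCP at [0.26, -0.596, 0.223] pointing down, gripper open.
Joint ranges: [-2.86, 2.86], [-0.3, 2.09], [-1.38, 1.24], [0.06, 2.45], [-1.56, 4.7], [0.09, 2.05], [-2.69, 2.69]. Speed limits (rad/s): [2.57, 2.57, 3.14, 3.14, 3.14, 3.14, 3.14].

## Interface

Orientations are given as a 3x3 rotation matrix whose columns are the frame's x, y, z axes.
In Python, from plant import monitor, vision, r gives the robot as it stands.
- The arm moves only by the shell command python3 -m handwheel 'ROWS' [OPENING] [FORCE]. ROWS is text: rows parted by semicolons, each of 4 numbers parted by spaces: the shift along the tool's x, y, z in mm, then the turn about the tool's z in rad. A call has 1 to 8 rows; each row shifts and turns the commanded pose from where the row before left it, along the tool's axes as they then stand; what a row does not reach is not made up. A row lasts 1/12 s, in which the tool goes at most 41.7 mm and 7.16 degrees, less where a joint would pass 70% of its speed; a pose out of reach is approached as far as the arm can. A call with a gripper value outside its range is refused whole. OPENING is the opening, from -1 (shut) to 1 (fully open), set as the call begins (- or left out, the last holds). The fingers move at their own pace and stop on an object; FORCE is the grip in N (left out, the last holds). Time passes only in rows, so rows that do not move let the fingers close. It gives the time, the measured TCP pose, the force, the opening and the grip force at its end, in the units of the state.
- monitor.get_state(): the state, without advancing time (a new reading comes with each control period).
- vision.grab_frame(name): name is "scene" or "top" or "wrist"; returns a dict with "image" (400x640x3 uint8, red, green, blue), "range_z" (400x640 float32, m along the optical axis (not along the pixel's ray), 0 where there is no reading), "fx", "fy", "cx", "cy" (pixels), "T" (4x4, takes a point from camera to world coordinates). Camera axes: x right, y up, looking along -z (the intrinsics and any distortion apply to the point x, -y, -z); pixel columns grow to the right and rows downward; lengths in m; the calibration is good to about 2 mm. The wrist camera is an equidistant fisheye: a pixel r from the principal point sees the ray r / f radians off the axis. A picture is of the moment at which its call begins.
- r.hand_in(): hands the job in; it is judged then, once.
The state is a dict: "t": time; "qpos": joint angles; "qvel": joint speeds; "joint_efforts": joint torques, N m; "eef_pos": TCP position; "ee_rot": TCP orientation; "contact_force": force on the tool from outside, world axes, zero at the start; "moment": the same for the moment, N m; "gripper_width": finger opening in m; "grasp_force": force on a finger pad.
Only numpy, scipy, OpenCV 4.12 (cv2) and the standard library are available. Lean on these libraries where they do the work, as an engineer would, in place of code of your own. Each camera call takes 0.05 s, during which the arm holds its last target. There are 200 camera calls.

## Working session

There is one attempt and no reset: what is moved stays moved. The work goes in short steps, Python scripts to look and compute and a shell command to move; the robot and the scene stay as the last step left them, time stands still between calls to the robot, and variables do not carry over. Pictures are saved under pics/ and viewed, at most 10 in all, crops included, and the job is handed in when it is done.

```bash
mkdir -p pics; ls; python3 - <<'E'
from plant import monitor, vision, r
import cv2, numpy as np
s=monitor.get_state(); print(s['t'],s['eef_pos'],np.round(s['ee_rot'],3),s['gripper_width'])
for n in("scene","top"):
    f=vision.grab_frame(n); np.savez(f'pics/{n}0.npz',**f)
    cv2.imwrite(f'pics/{n}0.png',f['image'][:,:,::-1]); print(n,f['fx'],f['fy'],f['cx'],f['cy'],np.round(f['T'],3).tolist(),[k for k in f])
E
```

```text
pics
0.0 [ 0.25929178 -0.59546113  0.22145138] [[ 0.917  0.399 -0.001]
 [ 0.399 -0.917  0.002]
 [-0.    -0.002 -1.   ]] 0.08716096876505784
scene 461.41582143311217 461.41582143311217 313.90618661258094 198.2645572518516 [[-0.88, 0.219, -0.422, 0.077], [-0.475, -0.357, 0.804, 0.631], [0.026, 0.908, 0.418, 0.56], [0.0, 0.0, 0.0, 1.0]] ['image', 'range_z', 'fx', 'fy', 'cx', 'cy', 'T']
top 367.2889779964542 367.2889779964542 317.5780021890518 199.61469741365514 [[0.015, 0.993, -0.119, 0.408], [-0.999, 0.019, 0.03, -0.218], [0.032, 0.119, 0.992, 1.142], [0.0, 0.0, 0.0, 1.0]] ['image', 'range_z', 'fx', 'fy', 'cx', 'cy', 'T']
```

View pics/top0.png

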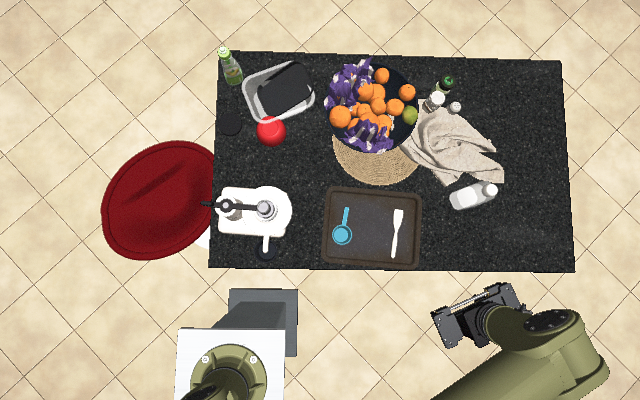

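View pics/scene0.png

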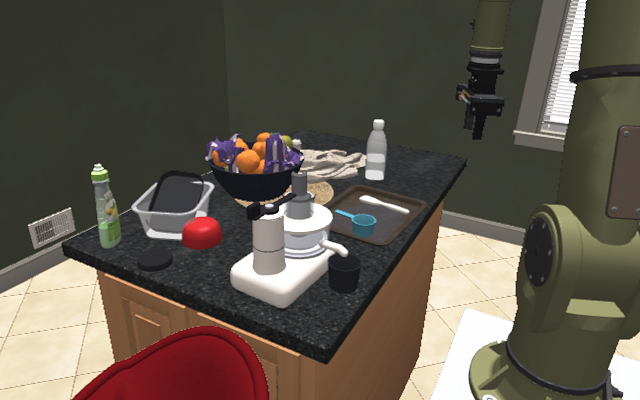

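The top view looks along the world with image up = +x and image right = -y. The juicer is at about (255,210), with its paddle at about (207,205) and its knob at (265,208). The tray is at (372,228), with the cup's bowl at (342,233) and the spatula at (397,232). The beaker is at (267,250).

```bash
cat > h.py <<'E'
import numpy as np, cv2
def load(n): return dict(np.load(f'pics/{n}.npz'))
def cloud(f):
    v,u=np.mgrid[:400,:640]; z=f['range_z'].astype(float)
    p=np.stack([(u-f['cx'])/f['fx']*z,-(v-f['cy'])/f['fy']*z,-z],-1)
    return p@f['T'][:3,:3].T+f['T'][:3,3]
def plane(f,u,v,h):
    u=np.asarray(u,float);v=np.asarray(v,float)
    d=np.stack([(u-f['cx'])/f['fx'],-(v-f['cy'])/f['fy'],-np.ones_like(u)],-1)@f['T'][:3,:3].T
    o=f['T'][:3,3]; return o+d*((h-o[2])/d[...,2])[...,None]
E
python3 - <<'E'
from h import *
for n in('top0','scene0'):
    f=load(n);P=cloud(f);im=f['image'].astype(int);ok=f['range_z']>0
    X,Y,Z=P[...,0],P[...,1],P[...,2]
    print(n)
    def rep(name,m):
        q=P[m]
        if len(q)<4: print(name,len(q));return
        r=cv2.minAreaRect(q[:,:2].astype(np.float32)*1000)
        print(name,len(q),'med',np.round(np.median(q,0)*1000),'lo',np.round(np.percentile(q,1,0)*1000),'hi',np.round(np.percentile(q,99,0)*1000),'rect',np.round(r[0]),np.round(r[1]),round(r[2],1))
    J=ok&(X>.25)&(X<.6)&(Y>-.1)&(Y<.25)
    lum=im.sum(-1)
    rep('knobtop',J&(Z>.222)&(Z<.24))
    rep('paddle',J&(Z>.204)&(Z<.22)&(lum<150))
    rep('lever',J&(Z>.184)&(Z<.196)&(lum<150))
    rep('leverall',J&(Z>.184)&(Z<.22)&(lum<150))
    rep('base',J&(Z>.01)&(Z<.2)&(lum>450))
    rep('beaker',J&(Z>.05)&(Z<.07)&(lum<150))
    t=ok&(X>.2)&(X<.7)&(Y>-.55)&(Y<-.05)
    hsv=cv2.cvtColor(f['image'],cv2.COLOR_RGB2HSV)
    rep('cup',t&(hsv[...,0]>85)&(hsv[...,0]<110)&(hsv[...,1]>90)&(hsv[...,2]>60)&(Z>.0)&(Z<.06))
    rep('spat',t&(lum>500)&(Z>0)&(Z<.03))
    rep('rim',t&(Z>.014)&(Z<.026)&(lum<250))
f=load('top0');im=f['image']
c=cv2.resize(im[170:280,190:430],None,fx=3.3,fy=3.3,interpolation=cv2.INTER_CUBIC);cv2.imwrite('pics/crop0.png',c[:,:,::-1])
E
```

```text
top0
knobtop 9 med [499. -95. 226.] lo [487. -99. 224.] hi [509. -92. 229.] rect [498. -95.] [ 6. 22.] 85.0
paddle 33 med [505.  35. 211.] lo [501.  22. 205.] hi [513.  50. 216.] rect [506.  36.] [28. 12.] 83.0
lever 31 med [498.  13. 188.] lo [491. -86. 185.] hi [514.  38. 195.] rect [499. -24.] [125.  16.] 81.5
leverall 69 med [503.  27. 203.] lo [492. -85. 185.] hi [514.  50. 216.] rect [500. -18.] [137.  16.] 81.5
base 1741 med [487. -39. 126.] lo [ 409. -100.   48.] hi [569.  37. 192.] rect [479. -32.] [147. 184.] 86.0
beaker 35 med [387. -75.  58.] lo [356. -94.  51.] hi [418. -65.  62.] rect [386. -78.] [64. 28.] 4.5
cup 400 med [ 445. -331.   23.] lo [ 408. -353.    2.] hi [ 517. -296.   44.] rect [ 463. -323.] [111.  58.] 3.1
spat 895 med [ 607. -470.    6.] lo [ 377. -546.    1.] hi [ 698. -307.   20.] rect [ 581. -304.] [450. 332.] 77.5
rim 1235 med [ 453. -362.   19.] lo [ 339. -549.   14.] hi [586. -80.  24.] rect [ 522. -314.] [478. 364.] 88.8
scene0
knobtop 43 med [497. -93. 225.] lo [486. -99. 222.] hi [512. -89. 228.] rect [499. -94.] [26.  9.] 4.4
paddle 96 med [505.  42. 210.] lo [502. -97. 204.] hi [513.  55. 216.] rect [507. -21.] [154.  12.] 89.6
lever 291 med [501.  -3. 188.] lo [487. -82. 184.] hi [521.  54. 195.] rect [507. -15.] [ 38. 139.] 5.0
leverall 448 med [503.  24. 189.] lo [488. -96. 185.] hi [520.  54. 214.] rect [507. -21.] [ 38. 153.] 5.0
base 4549 med [478.   0.  70.] lo [400. -98.  37.] hi [565.  46. 181.] rect [478. -28.] [152. 183.] 87.2
beaker 141 med [379. -70.  56.] lo [354. -99.  50.] hi [419. -62.  70.] rect [386. -80.] [66. 37.] 0.5
cup 501 med [ 441. -324.   30.] lo [ 412. -406.    1.] hi [ 517. -293.   41.] rect [ 474. -357.] [106. 159.] 24.8
spat 328 med [ 505. -487.   12.] lo [ 375. -548.    0.] hi [ 691. -246.   27.] rect [ 509. -353.] [313. 449.] 9.7
rim 930 med [ 392. -304.   19.] lo [ 341. -549.   14.] hi [577. -67.  26.] rect [ 466. -311.] [488. 238.] 87.5
```

View pics/crop0.png

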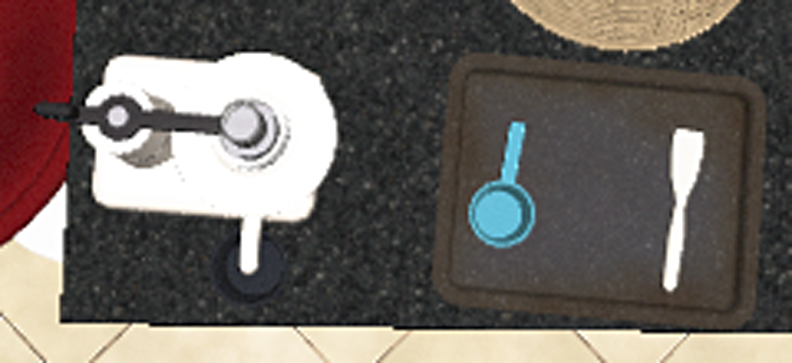

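The crop shows the knob at (243,125) and the paddle at (50,110). The cup's bowl is at (500,213) with its handle up (+x), and the spatula is along image x ≈ 680. I'll refine the numbers with wider windows.

```bash
python3 - <<'E'
from h import *
for n in('top0','scene0'):
    f=load(n);P=cloud(f);im=f['image'].astype(int);ok=f['range_z']>0
    X,Y,Z=P[...,0],P[...,1],P[...,2];lum=im.sum(-1)
    hsv=cv2.cvtColor(f['image'],cv2.COLOR_RGB2HSV)
    def rep(name,m):
        q=P[m]
        if len(q)<4: print(name,len(q));return
        r=cv2.minAreaRect(q[:,:2].astype(np.float32)*1000); c=cv2.minEnclosingCircle(q[:,:2].astype(np.float32)*1000)
        print(name,len(q),'med',np.round(np.median(q,0)*1000),'rect',np.round(r[0]),np.round(r[1]),round(r[2],1),'circ',np.round(c[0]),round(c[1]))
    J=ok&(X>.35)&(X<.6)&(Y>-.2)&(Y<.1)
    rep('knobtop',J&(Z>.224)&(Z<.234)&(Y<-.06))
    rep('knob',J&(Z>.195)&(Z<.234)&(Y<-.06))
    rep('collar',J&(Z>.176)&(Z<.184)&(Y<-.06))
    rep('lever',J&(Z>.184)&(Z<.22)&(lum<150)&(Y>-.06))
    q=P[J&(Z>.204)&(Z<.22)&(lum<150)&(Y>0)];print('paddle x,y range',q.min(0),q.max(0))
    q=P[J&(Z>.184)&(Z<.22)&(lum<150)&(Y>-.07)][:,:2];print('lever fit dx/dy',np.polyfit(q[:,1],q[:,0],1))
    rep('beaker',J&(Z>.054)&(Z<.066)&(lum<150)&(X<.43))
    t=ok&(X>.25)&(X<.65)&(Y>-.6)&(Y<-.2)
    rep('cup',t&(hsv[...,0]>85)&(hsv[...,0]<110)&(hsv[...,1]>110)&(Z>.02)&(Z<.06)&(Y>-.4))
    m=(lum>450)&t&(X>.34)&(X<.56)&(Y<-.4)&(Y>-.53)&(Z>.006)&(Z<.035)
    nn,l,st,_=cv2.connectedComponentsWithStats(m.astype(np.uint8)); rep('spat',l==1+np.argmax(st[1:,4]))
    if n=='top0':
        # tray outline: brown vs black floor
        tm=(hsv[...,0]<25)&(lum<230)&(lum>80)&(hsv[...,1]>40)&t&(Z<.035)
        tm=cv2.morphologyEx(tm.astype(np.uint8),cv2.MORPH_OPEN,np.ones((3,3)))
        v,u=np.nonzero(tm);w=plane(f,u,v,.02)[:,:2]*1000
        r=cv2.minAreaRect(w.astype(np.float32));print('tray',r)
E
```

```text
knobtop 29 med [ 499. -108.  227.] rect [ 498. -107.] [28. 30.] 1.0 circ [ 498. -107.] 16
knob 50 med [ 492. -113.  225.] rect [ 497. -108.] [30. 30.] 46.2 circ [ 498. -108.] 16
collar 23 med [ 485. -110.  178.] rect [ 498. -106.] [52. 57.] 56.1 circ [ 496. -103.] 33
lever 65 med [503.  27. 205.] rect [502.  -4.] [110.  16.] 81.3 circ [501.  -4.] 55
paddle x,y range [0.50085043 0.02208381 0.20523385] [0.51336451 0.05047115 0.21624881]
lever fit dx/dy [0.13234593 0.50105718]
beaker 52 med [382. -90.  59.] rect [388. -98.] [64. 67.] 0.9 circ [386. -99.] 34
cup 195 med [ 460. -334.   39.] rect [ 463. -321.] [109.  58.] 7.3 circ [ 464. -332.] 57
spat 266 med [ 472. -493.   15.] rect [ 445. -494.] [ 27. 149.] 83.0 circ [ 445. -492.] 75
tray ((461.56591796875, -418.95361328125), (300.7179870605469, 235.8415985107422), 85.72129821777344)
knobtop 39 med [493. -95. 226.] rect [ 494. -100.] [29. 16.] 39.3 circ [ 497. -103.] 15
knob 252 med [492. -94. 212.] rect [495. -99.] [30. 19.] 35.6 circ [ 498. -102.] 16
collar 81 med [484. -88. 179.] rect [488. -92.] [66. 36.] 43.0 circ [492. -95.] 34
lever 399 med [503.  31. 189.] rect [505.  -2.] [ 38. 114.] 8.8 circ [505.  -2.] 58
paddle x,y range [0.50143443 0.02656491 0.20402198] [0.51366721 0.05589516 0.21416658]
lever fit dx/dy [0.06309674 0.50204776]
beaker 158 med [380. -91.  57.] rect [386. -97.] [62. 69.] 26.8 circ [387. -97.] 36
cup 375 med [ 443. -329.   34.] rect [ 461. -334.] [ 64. 107.] 61.3 circ [ 466. -324.] 57
spat 184 med [ 461. -487.   14.] rect [ 447. -490.] [ 30. 152.] 82.2 circ [ 446. -495.] 76
```

```bash
cat > d.py <<'E'
# print tool-frame mm shift from the present pose to world targets: "x,y,z" (mm) ...; chained
import sys,numpy as np
from plant import monitor
s=monitor.get_state();R=np.array(s['ee_rot']);p=np.array(s['eef_pos'])*1000
print('t',round(s['t'],2),'p',np.round(p,1),'ydir deg',round(np.degrees(np.arctan2(R[1,1],R[0,1])),2),'tilt',np.round(R[2,:],3),'F',np.round(s['contact_force'],1),'w',round(s['gripper_width']*1000,1),'gf',round(float(np.max(s['grasp_force'])),1),'q',np.round(s['qpos'],2))
for a in sys.argv[1:]:
    q=np.array([float(v) for v in a.split(',')]);d=R.T@(q-p);print(a,'->',np.round(d,1),'len',round(np.linalg.norm(d),1));p=q
E
python3 -m handwheel '0 0 -30 0.119;0 0 -30 0.119;0 0 -30 0.119;0 0 -30 0.119' -1 20; python3 d.py 420,-300,340 490,39,300
```

```text
t: 0.43
eef_pos: [0.2594, -0.5955, 0.3432]
ee_rot: [[0.997, -0.071, -0.001], [-0.071, -0.997, 0.001], [-0.001, -0.001, -1.0]]
contact_force: [0.3, -0.7, 0.7]
gripper_width: 0.068
grasp_force: 0.0
t 0.43 p [ 259.4 -595.5  343.2] ydir deg -94.07 tilt [-0.001 -0.001 -1.   ] F [ 0.3 -0.7  0.7] w 68.0 gf 0.0 q [ 1.12  0.3  -0.01  1.24  0.    1.6  -0.52]
420,-300,340 -> [ 139.3 -306.2    3.5] len 336.4
490,39,300 -> [  45.8 -343.1   40.4] len 348.5
```

```bash
python3 -m handwheel '17 -37 0 0;17 -37 0 0;17 -37 0 0;17 -37 0 0;17 -37 0 0;17 -37 0 0;17 -37 0 0;17 -37 0 0'; python3 -m handwheel '5 -35 0 0;5 -35 0 0;5 -35 0 0;5 -35 0 0;5 -35 0 0;5 -35 0 0;0 0 0 0'; python3 d.py 478,40,300 478,40,197
```

```text
t: 1.1
eef_pos: [0.4149, -0.3074, 0.3423]
ee_rot: [[0.998, -0.065, -0.0], [-0.065, -0.998, -0.0], [-0.0, 0.0, -1.0]]
contact_force: [1.2, -1.1, 0.1]
gripper_width: 0.015
grasp_force: 0.0
t: 1.68
eef_pos: [0.4594, -0.0931, 0.3428]
ee_rot: [[0.999, -0.053, 0.001], [-0.053, -0.999, 0.003], [0.001, -0.003, -1.0]]
contact_force: [1.1, 1.5, 0.4]
gripper_width: 0.0001
grasp_force: 0.0
t 1.68 p [459.4 -93.1 342.8] ydir deg -93.04 tilt [ 0.001 -0.003 -1.   ] F [1.1 1.5 0.4] w 0.1 gf 0.0 q [ 0.64 -0.09 -0.45  1.66 -0.04  1.56 -1.44]
478,40,300 -> [  11.5 -133.8   43.2] len 141.0
478,40,197 -> [-1.00e-01  3.00e-01  1.03e+02] len 103.0
```

```bash
python3 -m handwheel '3 -34 11 0;3 -34 11 0;3 -34 11 0;3 -32 10 0;0 0 0 0;0 0 0 0'; python3 d.py 478,40,198
```

```text
t: 2.18
eef_pos: [0.4782, 0.033, 0.2987]
ee_rot: [[0.998, -0.06, -0.002], [-0.06, -0.998, -0.0], [-0.002, 0.0, -1.0]]
contact_force: [0.1, -0.3, 0.3]
gripper_width: 0.0004
grasp_force: 0.0
t 2.18 p [478.2  33.  298.7] ydir deg -93.46 tilt [-0.002  0.    -1.   ] F [ 0.1 -0.3  0.3] w 0.4 gf 0.0 q [ 0.52 -0.06 -0.61  1.71 -0.03  1.48 -1.72]
478,40,198 -> [ -0.5  -7.  100.7] len 101.0
```

```bash
python3 -m handwheel '-1 -4 30 0;0 -3 30 0;0 0 25 0;0 0 14 0;0 0 0 0;0 0 0 0'; python3 - <<'E'
from plant import vision
import cv2,numpy as np
a=vision.grab_frame('scene');np.savez('pics/s1.npz',**a);w=vision.grab_frame('wrist')['image']
c=cv2.resize(a['image'][140:310,200:400],(588,500),interpolation=cv2.INTER_CUBIC)
cv2.imwrite('pics/s1.png',c[:,:,::-1])
E
python3 d.py 478,40,198
```

```text
t: 2.68
eef_pos: [0.4781, 0.0367, 0.2004]
ee_rot: [[0.998, -0.067, -0.001], [-0.067, -0.998, -0.0], [-0.001, 0.0, -1.0]]
contact_force: [-0.1, 0.0, 0.4]
gripper_width: 0.0001
grasp_force: 0.0
t 2.78 p [479.3  37.4 202. ] ydir deg -93.81 tilt [ 0.002  0.    -1.   ] F [-0.   1.5  0.4] w 0.3 gf 0.0 q [ 0.51 -0.01 -0.63  1.87 -0.    1.28 -1.76]
478,40,198 -> [-1.5 -2.5  4. ] len 4.9
```

View pics/s1.png

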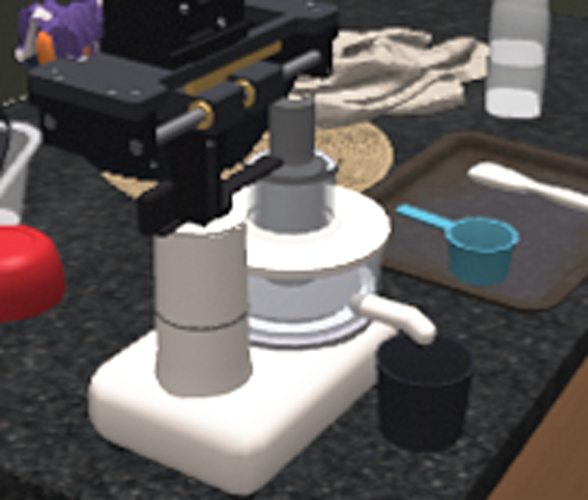

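The scene crop shows the shut fingers at (195,185) beside the paddle on the spout side, above the tower, and the tongue still over the collar. Next I'll work out the arc push.

```bash
cat > arc.py <<'E'
import numpy as np,sys
from plant import monitor
s=monitor.get_state();R=np.array(s['ee_rot'])[:2,:2];p=np.array(s['eef_pos'])[:2]*1000
piv=np.array([504,-6.2]);ph=np.radians(-3.8);M=np.array([[np.cos(ph),-np.sin(ph)],[np.sin(ph),np.cos(ph)]])
a0=float(sys.argv[1])
for th in map(float,sys.argv[2:]):
    al=.5*th;d=th-al;rho=46;off=5.5+9.5*np.cos(d)+15*np.sin(d)
    w=piv+M@np.array([rho*np.sin(th)-off*np.cos(th),rho*np.cos(th)+off*np.sin(th)])
    dl=R.T@(w-p);da=al-a0;print(th,np.round(w,1),'tool',np.round(dl,1),'turn',round(da,3))
    c,sn=np.cos(da),np.sin(da);R=R@np.array([[c,-sn],[sn,c]]);a0=al;p=w
E
python3 arc.py 0 0 .1 .2 .3 .4 .5 .6 .7 .8 .9
```

```text
0.0 [492.1  40.7] tool [12.5 -4.2] turn 0.0
0.1 [496.1  41.8] tool [ 3.9 -1.3] turn 0.05
0.2 [500.2  42.5] tool [ 4.  -1.2] turn 0.05
0.3 [504.5  42.9] tool [ 4.1 -1.1] turn 0.05
0.4 [508.8  42.9] tool [ 4.2 -0.9] turn 0.05
0.5 [513.1  42.5] tool [ 4.3 -0.8] turn 0.05
0.6 [517.5  41.7] tool [ 4.4 -0.6] turn 0.05
0.7 [521.8  40.5] tool [ 4.5 -0.4] turn 0.05
0.8 [526.   38.9] tool [ 4.5 -0.2] turn 0.05
0.9 [530.2  36.9] tool [ 4.6 -0. ] turn 0.05
```

```bash
python3 -m handwheel '6 -4 2 0;6 0 0 0;4 -1.3 0 0.05;4 -1.2 0 0.05;4.1 -1.1 0 0.05;4.2 -0.9 0 0.05;4.3 -0.8 0 0.05'; python3 -m handwheel '4.4 -0.6 0 0.05;4.5 -0.4 0 0.05;4.5 -0.2 0 0.05;0 0 0 0'; python3 arc.py .4 .8 .9 1 1.1; python3 - <<'E'
from plant import vision
import cv2,numpy as np
a=vision.grab_frame('scene');np.savez('pics/s2.npz',**a)
c=cv2.resize(a['image'][140:310,200:400],(588,500),interpolation=cv2.INTER_CUBIC)
cv2.imwrite('pics/s2.png',c[:,:,::-1])
E
```

```text
t: 3.37
eef_pos: [0.5109, 0.0429, 0.1986]
ee_rot: [[0.95, -0.312, -0.003], [-0.312, -0.95, -0.001], [-0.003, 0.002, -1.0]]
contact_force: [-4.2, -1.0, 0.5]
gripper_width: 0.0008
grasp_force: 1.7
t: 3.7
eef_pos: [0.526, 0.0392, 0.1989]
ee_rot: [[0.893, -0.45, 0.001], [-0.45, -0.893, 0.0], [0.001, -0.001, -1.0]]
contact_force: [0.7, -0.3, 0.2]
gripper_width: 0.0006
grasp_force: 0.0
0.8 [526.   38.9] tool [0.1 0.3] turn 0.0
0.9 [530.2  36.9] tool [ 4.6 -0. ] turn 0.05
1.0 [534.1  34.4] tool [4.6 0.2] turn 0.05
1.1 [537.9  31.6] tool [4.7 0.4] turn 0.05
```

View pics/s2.png

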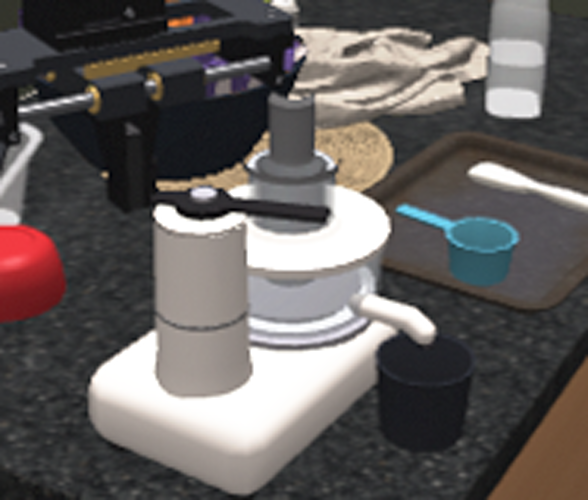

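The latch has snapped open: the tongue now points to the spout side at about (325,212) and the contact force is down to zero. The pusher and juicer look unmoved. Next I'll go up and over to the knob.

```bash
python3 -m handwheel '-3 0 -10 0;0 0 -30 0;0 0 -35 0;0 0 -35 -0.1;0 0 0 -0.1;0 0 0 -0.1;0 0 0 -0.1;0 0 0 0' 1; python3 d.py 497.5,-105,302
```

```text
t: 4.42
eef_pos: [0.5218, 0.0414, 0.3098]
ee_rot: [[0.998, -0.061, 0.001], [-0.061, -0.998, -0.0], [0.001, 0.0, -1.0]]
contact_force: [0.8, 0.7, 0.2]
gripper_width: 0.0458
grasp_force: 0.0
t 4.42 p [521.8  41.4 309.8] ydir deg -93.51 tilt [ 0.001  0.    -1.   ] F [0.8 0.7 0.2] w 45.8 gf 0.0 q [ 0.48  0.05 -0.63  1.6   0.03  1.5  -1.78]
497.5,-105,302 -> [-15.3 147.6   7.8] len 148.6
```

```bash
python3 -m handwheel '-4 37 2 0;-4 37 2 0;-4 37 2 0;-3 36 1 0;0 0 0 0;0 0 0 0'; python3 d.py 497.5,-105,302; python3 - <<'E'
from plant import vision
import cv2,numpy as np
for n in ('wrist','top'):
    a=vision.grab_frame(n);np.savez(f'pics/{n}3.npz',**a)
    cv2.imwrite(f'pics/{n}3.png',a['image'][:,:,::-1])
    if n=='wrist':print(a['fx'],a['cx'],a['cy'],np.round(a['T'],3).tolist())
E
```

```text
t: 4.92
eef_pos: [0.4966, -0.1073, 0.3018]
ee_rot: [[0.997, -0.072, -0.0], [-0.072, -0.997, -0.0], [-0.0, 0.0, -1.0]]
contact_force: [-0.4, 2.0, 0.9]
gripper_width: 0.0831
grasp_force: 0.0
t 4.92 p [ 496.6 -107.3  301.8] ydir deg -94.15 tilt [-0.  0. -1.] F [-0.4  2.   0.9] w 83.1 gf 0.0 q [ 0.65  0.01 -0.49  1.65  0.    1.48 -1.48]
497.5,-105,302 -> [ 0.7 -2.3 -0.2] len 2.5
309.70691628693146 320.3807109303319 201.12679764095438 [[-0.072, 0.953, 0.296, 0.578], [-0.997, -0.068, -0.022, -0.114], [-0.0, -0.296, 0.955, 0.463], [0.0, 0.0, 0.0, 1.0]]
```

View pics/wrist3.png

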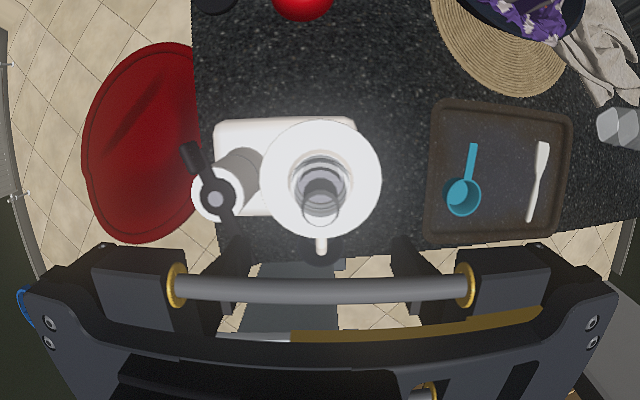

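The wrist view shows the knob at about (321,205), centred between the fingers, and the latch open with the paddle at (190,157). I'll get the knob's centre from the wrist depth.

```bash
python3 - <<'E'
from h import *
f=load('wrist3');v,u=np.mgrid[:400,:640];z=f['range_z'].astype(float)
x=(u-f['cx'])/f['fx'];y=(v-f['cy'])/f['fx'];r=np.hypot(x,y)+1e-9;t=np.tan(np.minimum(r,1.3))/r
p=np.stack([x*t*z,-y*t*z,-z],-1)@f['T'][:3,:3].T+f['T'][:3,3]
m=(z>0)&(u>290)&(u<355)&(v>170)&(v<235)
for lo,hi in((.222,.236),(.172,.186)):
    k=m&(p[...,2]>lo)&(p[...,2]<hi);q=p[k]*1000;c=cv2.minEnclosingCircle(q[:,:2].astype(np.float32))
    print(k.sum(),np.median(q,0),c,np.percentile(q,[2,98],axis=0))
w=load('top3');P=cloud(w);X,Y,Z=P[...,0],P[...,1],P[...,2]
a=load('top0');A=cloud(a)
E
```

```text
305 [ 507.6353632  -108.92257243  225.33215122] ((497.8500671386719, -108.21756744384766), 16.34341812133789) [[ 484.49626407 -123.2280077   222.35680256]
 [ 513.09011447  -93.53632085  228.72085945]]
684 [ 494.07847674 -107.93482297  174.08920542] ((499.7895812988281, -108.5086669921875), 32.375343322753906) [[ 469.1016439  -136.72887885  172.34016815]
 [ 518.53493984  -80.13913696  184.97123962]]
```

```bash
python3 -m handwheel '1 0 30 0;0 0 30 0;0 0 30 0;0 0 15 0;0 0 7 0;0 0 0 0;0 0 0 0'; python3 d.py 498,-107.5,189; python3 -m handwheel '0 0 0 0;0 0 0 0;0 0 0 0;0 0 0 0;0 0 0 0;0 0 0 0;0 0 0 0;0 0 0 0' -1 15;python3 -m handwheel '0 0 0 0;0 0 0 0;0 0 0 0;0 0 0 0' -1 30; python3 d.py
```

```text
t: 5.6
eef_pos: [0.4991, -0.1039, 0.1905]
ee_rot: [[0.998, -0.064, 0.001], [-0.064, -0.998, -0.0], [0.001, 0.0, -1.0]]
contact_force: [0.2, 0.1, 0.1]
gripper_width: 0.0868
grasp_force: 0.0
t 5.6 p [ 499.1 -103.9  190.5] ydir deg -93.65 tilt [ 0.001  0.    -1.   ] F [0.2 0.1 0.1] w 86.8 gf 0.0 q [ 0.64  0.07 -0.5   1.82  0.03  1.26 -1.51]
498,-107.5,189 -> [-0.9  3.7  1.5] len 4.0
t: 6.27
eef_pos: [0.4983, -0.1049, 0.1895]
ee_rot: [[0.998, -0.065, -0.0], [-0.065, -0.998, -0.0], [-0.0, 0.0, -1.0]]
contact_force: [-0.0, -0.1, -1.4]
gripper_width: 0.0414
grasp_force: 0.0
t: 6.6
eef_pos: [0.4983, -0.1053, 0.1895]
ee_rot: [[0.998, -0.065, -0.0], [-0.065, -0.998, -0.0], [-0.0, 0.0, -1.0]]
contact_force: [-0.2, -1.5, 0.3]
gripper_width: 0.0301
grasp_force: 29.9
t 6.6 p [ 498.3 -105.3  189.5] ydir deg -93.75 tilt [-0.  0. -1.] F [-0.2 -1.5  0.3] w 30.1 gf 29.9 q [ 0.64  0.07 -0.5   1.82  0.03  1.26 -1.51]
```

```bash
python3 -m handwheel '0 0 -4 0;0 0 -8 0;0 0 -8 0;0 0 -8 0;0 0 0 0'; python3 -m handwheel '0 0 -10 0;0 0 -10 0;0 0 -10 0;0 0 -10 0;0 0 0 0'; python3 d.py
```

```text
t: 7.02
eef_pos: [0.4996, -0.1049, 0.22]
ee_rot: [[0.998, -0.065, 0.004], [-0.065, -0.998, -0.001], [0.004, 0.001, -1.0]]
contact_force: [-0.1, -0.3, -1.1]
gripper_width: 0.0299
grasp_force: 29.9
t: 7.43
eef_pos: [0.4997, -0.1051, 0.2604]
ee_rot: [[0.998, -0.065, 0.004], [-0.065, -0.998, -0.001], [0.004, 0.001, -1.0]]
contact_force: [0.6, -0.6, -0.4]
gripper_width: 0.0301
grasp_force: 29.9
t 7.43 p [ 499.7 -105.1  260.4] ydir deg -93.73 tilt [ 0.004  0.001 -1.   ] F [ 0.6 -0.6 -0.4] w 30.1 gf 29.9 q [ 0.64  0.02 -0.49  1.72  0.01  1.39 -1.49]
```

```bash
python3 -m handwheel '0 0 -10 0;0 0 -15 0;0 0 -15 0;0 0 -10 0;0 0 0 0'; python3 d.py 455,-416,310; python3 - <<'E'
from h import *
f=load('wrist3');hsv=cv2.cvtColor(f['image'],cv2.COLOR_RGB2HSV)
f=load('top0');hsv=cv2.cvtColor(f['image'],cv2.COLOR_RGB2HSV)
m=(hsv[...,0]>85)&(hsv[...,0]<110)&(hsv[...,1]>110);v,u=np.nonzero(m);q=plane(f,u,v,.04)*1000;q=q[(q[:,0]<560)&(q[:,0]>350)&(q[:,1]<-250)&(q[:,1]>-450)];print('cup',q.min(0),q.max(0))
m=(hsv[...,1]<40)&(hsv[...,2]>180);v,u=np.nonzero(m);q=plane(f,u,v,.012)*1000;q=q[(q[:,0]<540)&(q[:,0]>360)&(q[:,1]<-420)&(q[:,1]>-540)];print('spat',q.min(0),q.max(0))
E
```

```text
t: 7.85
eef_pos: [0.4994, -0.105, 0.31]
ee_rot: [[0.998, -0.065, 0.004], [-0.065, -0.998, -0.001], [0.004, 0.001, -1.0]]
contact_force: [0.4, -0.6, -2.1]
gripper_width: 0.0303
grasp_force: 29.9
t 7.85 p [ 499.4 -105.   310. ] ydir deg -93.74 tilt [ 0.004  0.001 -1.   ] F [ 0.4 -0.6 -2.1] w 30.3 gf 29.9 q [ 0.65  0.01 -0.49  1.64  0.01  1.49 -1.48]
455,-416,310 -> [-2.400e+01  3.132e+02  1.000e-01] len 314.1
cup [ 408.13456181 -352.81564906   40.        ] [ 519.55647806 -295.66579732   40.        ]
spat [ 371.04024012 -515.1035549    12.        ] [ 519.0030711  -479.39842416   12.        ]
```

```bash
python3 -m handwheel '-1 15 0 0;-2 28 0 0;-3 33 0 0;-3 33 0 0;-3 33 0 0;-3 33 0 0;-3 33 0 0;-2 33 0 0'; python3 -m handwheel '-2 33 0 0;-1 25 0 0;-1 14 0 0;0 0 0 0;0 0 0 0;0 0 0 0'; python3 d.py 455,-416,125 455,-416,103.5
```

```text
t: 8.52
eef_pos: [0.4617, -0.3455, 0.3066]
ee_rot: [[0.998, -0.065, -0.001], [-0.065, -0.998, 0.001], [-0.001, -0.001, -1.0]]
contact_force: [0.3, -0.2, -2.3]
gripper_width: 0.0302
grasp_force: 29.9
t: 9.02
eef_pos: [0.455, -0.4134, 0.3073]
ee_rot: [[0.998, -0.062, 0.0], [-0.062, -0.998, 0.002], [0.0, -0.002, -1.0]]
contact_force: [0.6, 1.0, -2.0]
gripper_width: 0.0303
grasp_force: 29.9
t 9.02 p [ 455.  -413.4  307.3] ydir deg -93.58 tilt [ 0.    -0.002 -1.   ] F [ 0.6  1.  -2. ] w 30.3 gf 29.9 q [ 0.9   0.23 -0.26  1.4   0.06  1.52 -0.98]
455,-416,125 -> [1.000e-01 2.900e+00 1.823e+02] len 182.4
455,-416,103.5 -> [-0.   0.  21.5] len 21.5
```

```bash
python3 -m handwheel '0 3 30 0;0 0 36 0;0 0 36 0;0 0 36 0;0 0 30 0;0 0 14 0;0 0 0 0;0 0 0 0'; python3 d.py 455,-416,103.5; python3 - <<'E'
from plant import vision
import cv2,numpy as np
a=vision.grab_frame('scene');np.savez('pics/s4.npz',**a)
c=cv2.resize(a['image'][110:290,230:450],(733,600),interpolation=cv2.INTER_CUBIC)
cv2.imwrite('pics/s4.png',c[:,:,::-1])
E
```

```text
t: 9.68
eef_pos: [0.4545, -0.4168, 0.1257]
ee_rot: [[0.998, -0.063, -0.0], [-0.063, -0.998, 0.001], [-0.0, -0.001, -1.0]]
contact_force: [0.7, -0.3, -0.8]
gripper_width: 0.0305
grasp_force: 29.9
t 9.68 p [ 454.5 -416.8  125.7] ydir deg -93.59 tilt [-0.    -0.001 -1.   ] F [ 0.7 -0.3 -0.8] w 30.5 gf 29.9 q [ 0.91  0.33 -0.25  1.65  0.09  1.18 -1.  ]
455,-416,103.5 -> [ 0.4 -0.8 22.2] len 22.2
```

View pics/s4.png

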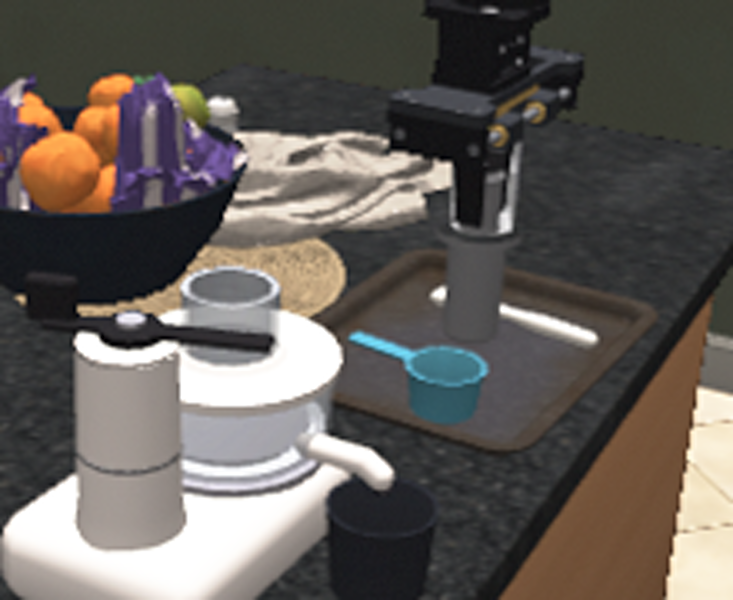

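The pusher hangs upright at (475,290), over the free floor between the cup at (447,385) and the spatula at (520,315). The latch is still open and the chute is empty. I'll lower it gently.

```bash
python3 -m handwheel '0 0 7 0;0 0 6 0;0 0 3 0;0 0 2 0;0 0 0 0;0 0 0 0'; python3 -m handwheel '0 0 1 0;0 0 1 0;0 0 0 0'; python3 d.py 455,-416,103.5
```

```text
t: 10.23
eef_pos: [0.4538, -0.4188, 0.1076]
ee_rot: [[0.998, -0.065, -0.0], [-0.065, -0.998, -0.0], [0.0, 0.0, -1.0]]
contact_force: [-0.3, 0.4, -1.2]
gripper_width: 0.0303
grasp_force: 29.9
t: 10.48
eef_pos: [0.4538, -0.4187, 0.1055]
ee_rot: [[0.998, -0.065, -0.0], [-0.065, -0.998, -0.0], [-0.0, 0.0, -1.0]]
contact_force: [-0.5, -0.4, -1.2]
gripper_width: 0.0302
grasp_force: 29.9
t 10.48 p [ 453.8 -418.7  105.5] ydir deg -93.74 tilt [-0.  0. -1.] F [-0.5 -0.4 -1.2] w 30.2 gf 29.9 q [ 0.91  0.34 -0.25  1.67  0.09  1.14 -1.  ]
455,-416,103.5 -> [ 1.  -2.8  2. ] len 3.6
```

```bash
python3 -m handwheel '0 0 1 0;0 0 0 0;0 0 0 0'|grep -E 'pos|contact'; python3 -m handwheel '0 0 0.7 0;0 0 0 0;0 0 0 0'|grep -E 'pos|contact';
```

```text
eef_pos: [0.4537, -0.4187, 0.1045]
contact_force: [-0.8, -0.4, -1.7]
eef_pos: [0.4537, -0.4187, 0.1038]
contact_force: [0.5, 0.3, -1.1]
```

```bash
for i in 1 2; do python3 -m handwheel '0 0 0.7 0;0 0 0 0;0 0 0 0'|grep -E 'pos|contact'; done
```

```text
eef_pos: [0.4539, -0.4188, 0.1036]
contact_force: [-0.7, 0.4, 0.6]
eef_pos: [0.4541, -0.4189, 0.1036]
contact_force: [-0.4, 1.7, 5.4]
```

The foot is on the tray floor: 5 N, at the expected TCP height of 103.5 mm. I'll release it and retreat straight up.

```bash
python3 -m handwheel '0 0 -0.5 0;0 0 0 0;0 0 0 0;0 0 0 0;0 0 0 0;0 0 0 0;0 0 0 0;0 0 0 0' 0.8; python3 -m handwheel '0 0 -8 0;0 0 -15 0;0 0 -25 0;0 0 -35 0;0 0 -35 0;0 0 -35 0;0 0 0 0;0 0 0 0'; python3 -m handwheel '-10 30 -20 0;-10 30 -20 0;-10 30 0 0;-10 30 0 0;-10 30 0 0;0 0 0 0;0 0 0 0'; python3 - <<'E'
from h import *
from plant import vision
fs=[]
for n in('top','scene'):
    f=vision.grab_frame(n);np.savez(f'pics/{n}5.npz',**f);fs.append(f['image'])
    d=cv2.absdiff(f['image'],load(n+'0')['image']).sum(-1)
    P=cloud(f);X,Y,Z=P[...,0],P[...,1],P[...,2]
    m=(f['range_z']>0)&(Z>.130)&(Z<.15)&(X>.4)&(X<.52)&(Y<-.35)&(Y>-.48);q=P[m]*1000
    print(n,m.sum(),np.median(q,0) if m.any() else '',cv2.minEnclosingCircle(q[:,:2].astype(np.float32)) if m.any() else '')
a=cv2.resize(fs[0][170:280,190:430],(600,275));b=cv2.resize(fs[1][130:320,200:440],(379,300))
c=np.zeros((580,600,3),np.uint8);c[:275]=a;c[280:580,:379]=b;cv2.imwrite('pics/f5.png',c[:,:,::-1])
E
```

```text
t: 12.15
eef_pos: [0.4538, -0.4187, 0.1029]
ee_rot: [[0.998, -0.065, -0.0], [-0.065, -0.998, -0.0], [-0.0, 0.0, -1.0]]
contact_force: [0.1, 0.1, -0.2]
gripper_width: 0.074
grasp_force: 0.0
t: 12.82
eef_pos: [0.4551, -0.4196, 0.2597]
ee_rot: [[0.998, -0.065, 0.005], [-0.065, -0.998, -0.004], [0.005, 0.004, -1.0]]
contact_force: [0.2, -0.2, -0.0]
gripper_width: 0.0783
grasp_force: 0.0
t: 13.4
eef_pos: [0.3916, -0.5667, 0.2936]
ee_rot: [[0.998, -0.07, -0.003], [-0.07, -0.998, 0.002], [-0.003, -0.002, -1.0]]
contact_force: [1.5, 0.9, -2.1]
gripper_width: 0.0784
grasp_force: 0.0
top 31 [ 450.27950803 -411.8667973   139.17080685] ((453.4220886230469, -417.9412536621094), 15.827942848205566)
scene 64 [ 451.26994744 -405.16726993  136.48131913] ((455.49102783203125, -411.47369384765625), 16.702219009399414)
```

View pics/f5.png

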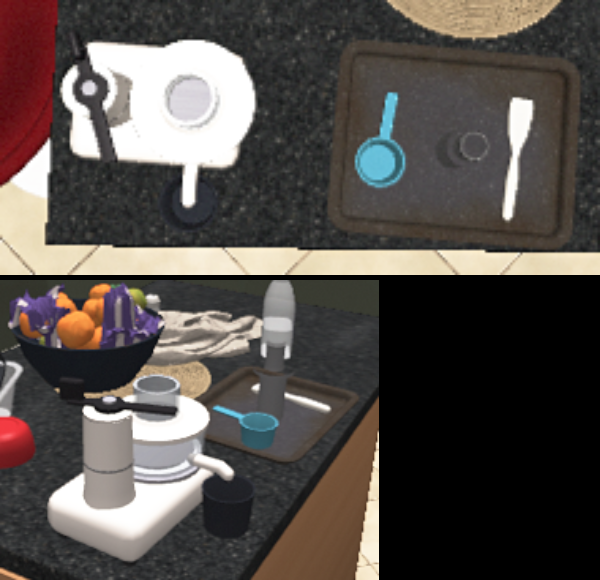

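The pusher stands upright at (470,145) between the cup and the spatula, its knob top at about z = 0.14. The latch is open, the arm is clear and nothing else has shifted, so I'll hand in.

```bash
python3 -c "
from plant import r
print(r.hand_in())"
```

```text
the job is handed in; nothing more can be done
None
```

The latch is open, and the pusher stands upright on its foot on the tray between the spatula and the cup, released. I saw no shift of the juicer, tray, beaker, spatula or cup in the final pictures. The job was handed in at about 13.5 s; no verdict was returned.

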